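# Hold the emergency-light test handle at its mark

### The job

Swing the deep cover of the white-painted steel test box open until it stands about square to the box or wider, then pull the spring-loaded steel bar handle inside straight out until the bar is level with the upright index fin on the strip beside the box, and keep it there so that the corridor's battery lamps can be checked. Finish while still holding the bar at the fin (it springs back if let go), with the cover left open. Leave everything else on the shelf where it is.

Things in the scene. Friction and masses are not known exactly. Their poses are not given: they have to be found in the camera images.
- test_box: Fixed white-painted steel box, 120 (x) x 200 (y) x 180 mm on 45 mm feet (top 225 mm above shelf). Origin: centre of its footprint, shelf height. Front face at x = -60 mm in its frame, looking along its -x, roughly to the robot. A gauge strip, 16 mm wide, 100 mm above the shelf, runs forward beside its right side at y = -138 mm, x = -15 to -185 mm.
- cover (a joint): Cover angle (rad): 0 shut, 1.57 square to the box, stop at 1.9; may start ajar. A pan 196 wide, 72 deep, from 47 to 223 mm above the shelf, over the box's front face, on an upright hinge at the face's left (+y) edge; opens towards the robot and left (clockwise from above). Friction 0.2 N m, no latch; stays where left.
- cover_hinge (a point): Point on the cover's upright hinge axis, 185 mm above the shelf, at x = -62, y = +100 mm in the box's frame.
- cover_handle (a point): Point to grip on the cover's handle, 185 mm above the shelf: upright round steel bar, 10 mm thick, from 105 to 205 mm above the shelf, axis 40 mm off the cover's front, a level stub to the cover at each end. Cover shut, it lies 112 mm forward (box -x) and 165 mm right (box -y) of the hinge axis. Turns with the cover.
- test_slide: Spring-return D-handle under the shut cover: level round steel bar, 12 mm thick, 110 mm long along box y, on two 8 mm rods into the box at 45 mm either side of its middle. Origin: bar's middle, 200 mm above shelf, y = -10 mm in box frame; home at x = -115 mm, 55 mm off the face. Slides along box -x up to 90 mm; pull 5 N plus 1 N per 10 mm; springs home. Axes as the box's.
- index: The mark: upright steel fin, 4 mm thick (x), 36 wide (y), 40 high, clamped on the gauge strip 35 to 60 mm forward of the bar's home line (varies). Origin: fin's mid-plane at its foot, 103 mm above shelf, y = -138 mm in box frame; axes as the box's. The bar is at the mark when its axis lies in the fin's mid-plane (same x in box frame).
- lamp: Black rechargeable lantern, 84 mm across, 130 mm tall, standing; origin at the centre of its underside. Bystander.
- fuse_box: Clear round plastic box with a white twist cap, holding three glass cartridge fuses, 48 mm across, 71 mm tall; origin at the centre of its underside. Bystander.
- screwdriver: Wooden-handled screwdriver lying down, about 190 mm long, under 35 mm high; its x axis runs along it towards the tip. Bystander, low enough for the cover to pass over.
- mirror: Folded stainless steel mirror lying flat, 75 x 95 x 11 mm; origin at the centre of its underside. Bystander, low enough for the cover to pass over.
- padlock: Brass padlock lying flat, about 40 x 65 x 20 mm; origin under its body. Bystander, low enough for the cover to pass over.
- tape: Black roll of tape lying flat, 72 mm across, 18 mm high. Bystander.
- junction: White plastic junction box, 80 x 80 x 45 mm; origin at the centre of its underside. Bystander.

How it is judged:
By the outcome, as a careful person would: the job done as asked, in the order asked, and still so for the second after the job is handed in, while the arm keeps its last pose, push and grip.
It also fails if it takes over 56 s, if anything falls off the work surface, if the arm or the gripper's body presses on something with over 40 N, if the wrist force passes 120 N, or if a joint passes its speed limit or range.

### The arm

A 6-joint arm with a two-finger parallel gripper is mounted at the origin on the work surface. World frame = base frame: x ahead of the robot, y to its left, z up, the work surface at z = 0. Lengths are in m, angles in rad, forces in N, time in s.
With the tool pointing down it reaches from about 0.3 to 0.875 m from the base axis. Payload 6.4 kg.
Tool frame: the origin (TCP) lies at the very end of the fingers, on their centre line; the grasp point (between the pads) lies 19 mm behind it; x points along the fingers, y is the direction in which the jaws open and shut, and the axes are right-handed (so a half turn about x gives the same grasp; the last joint's range is limited). The gripper opens to 85 mm and grips with 20 to 120 N. Pads are 22 mm wide; open, the fingers measure 114 mm over their backs; the gripper's body (76 mm by 85 mm) begins 54 mm behind the grasp point. The pads swing forward as they close: fully open they stand 13 mm farther back than shut.
Start: joints at [-1.446, 0.181, 1.607, -0, 1.354, -0.206], TCP at [0.187, -0.544, 0.231] pointing down, gripper open.
Joint ranges: [-2.99, 2.99], [-0.89, 2.07], [0.3, 2.58], [-1.14, 4.28], [0, 2.63], [-3.12, 3.12]. Speed limits (rad/s): [2.57, 2.57, 3.01, 3.14, 3.14, 3.14].

### API

Orientations are given as a unit quaternion [w, x, y, z].
In Python, from bench import status, optics, hand_in gives the robot as it stands. The module is installed in compiled form; this text tells all that it offers.
- The arm moves only by the shell command python3 -m jog 'ROWS'. ROWS is JSON, one flat list of numbers, 5 for each row, row after row: the shift along the tool's x, y, z in mm, then the turn about the tool's x in degrees, then the opening in per cent of the stroke, from 0 (shut) to 100 (fully open). In form: [tx, ty, tz, yaw, gripper, tx, ty, tz, yaw, gripper, ...]. A call has exactly 5 rows; each row is the pose to reach, as a shift and turn from the pose commanded when the call began, along the tool's axes at that moment; what a row does not reach only later rows make up. A row lasts 1/10 s, in which the tool goes at most 50 mm and 8.59 degrees, less where a joint would pass 70% of its speed; a pose out of reach is approached as far as the arm can. A call with a gripper value outside its range is refused whole. The fingers move at their own pace and stop on an object; the grip force is fixed at half the most. Time passes only in rows, so rows that repeat a pose let the fingers close, or fill a call up. It gives the time, the measured TCP pose, the force and the opening at its end, in the units of the state.
- status.get_obs(): the state, without advancing time (a new reading comes with each control period).
- optics.camera(name): name is "scene" or "side" or "wrist"; returns the picture (400x640x3 uint8, red, green, blue); there is no depth.
- optics.get_calibration(name): a dict with "vertical_fov" (degrees; the focal length in pixels is half the picture's height over the tangent of half this angle, whatever the lens; pixels are square), "cx", "cy" (the principal point, pixels), "extrinsics" (4x4, takes a point from camera to world coordinates). Camera axes: x right, y up, looking along -z (the intrinsics and any distortion apply to the point x, -y, -z); pixel columns grow to the right and rows downward; lengths in m; the calibration is good to about 2 mm. The wrist camera is an equidistant fisheye: a pixel r from the principal point sees the ray r / f radians off the axis. A picture is of the moment at which its call begins: read the wrist's pose just before it. get_calibration takes no time and is no camera call; for the wrist camera it gives the pose at the moment of the call.
- hand_in(): hands the job in, once; it reports no verdict.
The state is a dict: "time_s": time; "q": joint angles; "dq": joint speeds; "joint_efforts": joint torques, N m; "eef_pos": TCP position; "eef_rot": TCP orientation; "wrist_force": force on the tool from outside, world axes, zero at the start; "torque": the same for the moment, N m; "opening": opening from 0.0 (shut) to 1.0 (fully open).
Only numpy, scipy, OpenCV 4.12 (cv2) and the standard library are available. Lean on these libraries where they do the work, as an engineer would, in place of code of your own. Each camera call takes 0.05 s, during which the arm holds its last target. There are 200 camera calls.

## Working session

There is one attempt and no reset: what is moved stays moved. The work goes in short steps, Python scripts to look and compute and a shell command to move; the robot and the scene stay as the last step left them, time stands still between calls to the robot, and variables do not carry over. Pictures are saved under pics/ and viewed, on a budget of 10 in all, crops included, one or two more only if the job needs it, and the job is handed in when it is done.

```bash
mkdir -p pics; python3 - <<'E'
from bench import status, optics
import cv2,numpy as np
o=status.get_obs()
for k in o: print(k,np.round(o[k],3))
for n in("scene","side","wrist"):
    c=optics.get_calibration(n);print(n,c["vertical_fov"],c["cx"],c["cy"],np.round(c["extrinsics"],4).tolist())
    print([k for k in c])
    cv2.imwrite(f"pics/{n}0.png",optics.camera(n)[:,:,::-1])
E
```

```text
time_s 0.0
q [-1.446  0.182  1.608 -0.     1.354 -0.206]
dq [ 0.001  0.001  0.001 -0.     0.    -0.001]
joint_efforts [-4.0000e-03 -4.4488e+01 -3.5134e+01 -1.0000e-03  9.0000e-03 -0.0000e+00]
eef_pos [ 0.187 -0.543  0.23 ]
eef_rot [ 0.116  0.697  0.117 -0.697]
wrist_force [ 0.36   0.438 -0.61 ]
torque [ 0.067 -0.079  0.02 ]
opening 0.998
scene 51.05710757420892 320.7627530827758 199.8148909937404 [[-0.4565, -0.7156, 0.5286, 1.1417], [0.8896, -0.3759, 0.2594, 0.2787], [0.0131, 0.5887, 0.8082, 1.0205], [0.0, 0.0, 0.0, 1.0]]
['vertical_fov', 'cx', 'cy', 'extrinsics']
side 48.19840308607183 314.8311870323161 197.59036948905086 [[-0.7286, 0.4195, -0.5415, -0.0595], [-0.6849, -0.4355, 0.5841, 0.6809], [0.0092, 0.7965, 0.6046, 0.8728], [0.0, 0.0, 0.0, 1.0]]
['vertical_fov', 'cx', 'cy', 'extrinsics']
wrist 65.70646984690485 318.1849502456469 202.26859462509378 [[0.3248, 0.9106, 0.2555, 0.2514], [-0.9458, 0.3128, 0.0877, -0.5205], [-0.0001, -0.2701, 0.9628, 0.3737], [0.0, 0.0, 0.0, 1.0]]
['vertical_fov', 'cx', 'cy', 'extrinsics']
```

View pics/scene0.png

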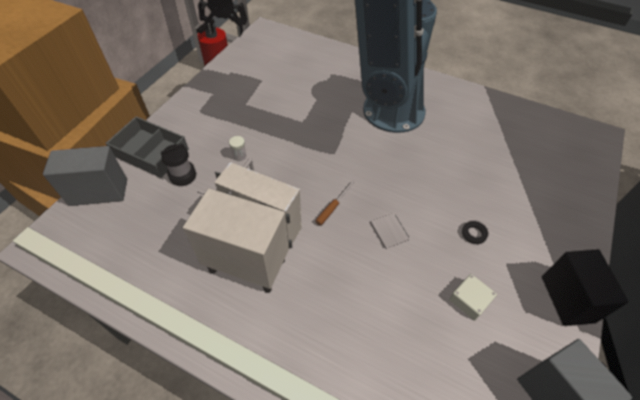

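View pics/side0.png

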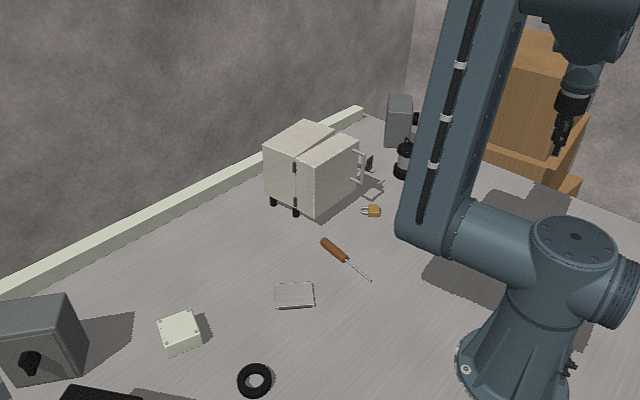

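The scene picture shows the box at about (240,235) with its cover slightly ajar, and the lamp at (178,165) and fuse box at (238,148) nearby. In the side picture the cover handle is at about (362,168), the fin at (368,163) and the padlock at (372,211). I'll enlarge both views.

```bash
python3 - <<'E'
import cv2,numpy as np
a=cv2.imread("pics/scene0.png")[120:300,140:360];b=cv2.imread("pics/side0.png")[100:240,240:430]
def g(im,x0,y0,s):
    im=cv2.resize(im,None,fx=s,fy=s,interpolation=cv2.INTER_CUBIC)
    for x in range(0,im.shape[1],20*s):
        cv2.line(im,(x,0),(x,6),(0,0,255),1);cv2.putText(im,str(x0+x//s),(x,16),0,.35,(0,0,255),1)
    for y in range(0,im.shape[0],20*s):
        cv2.line(im,(0,y),(6,y),(0,0,255),1);cv2.putText(im,str(y0+y//s),(6,y+4),0,.35,(0,0,255),1)
    return im
cv2.imwrite("pics/s1.png",g(a,140,120,3));cv2.imwrite("pics/s2.png",g(b,240,100,4))
E
```

```text
(no output)
```

View pics/s1.png

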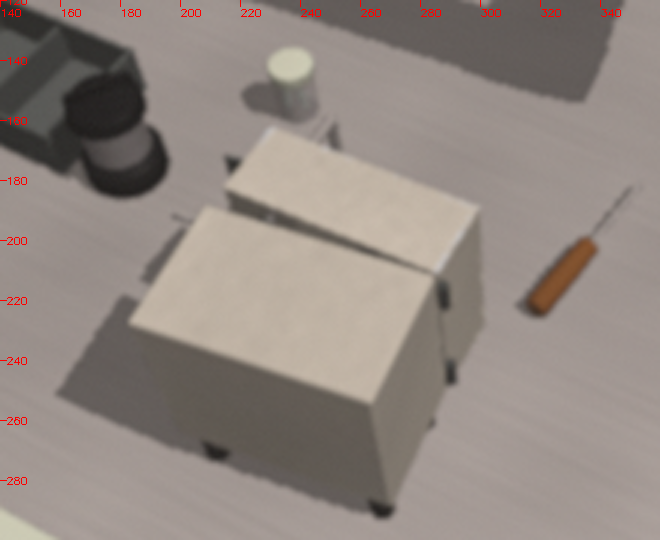

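View pics/s2.png

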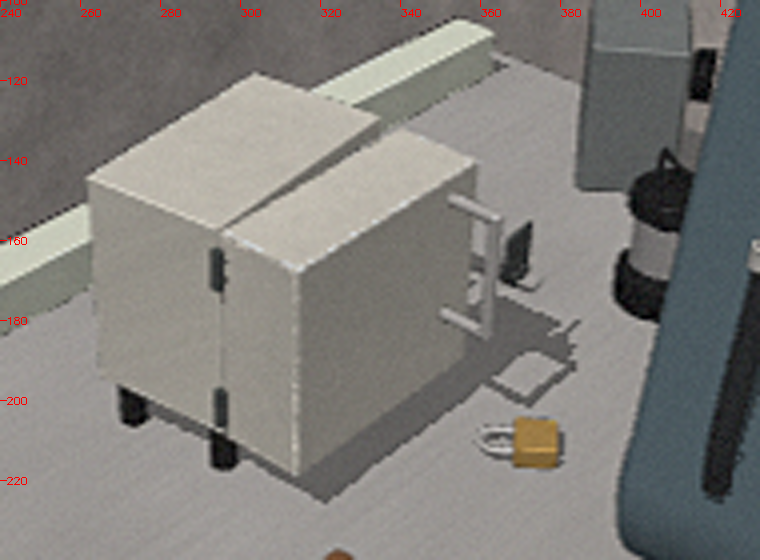

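In scene0 the box-top corners are at (209,189), (285,212), (264,255) and (183,227), and the cover-top corners at (215,182), (229,162), (299,189) and (286,211). In side0 the box corners are at (295,157), (262,145), (304,118) and (334,130). The cover handle there runs from (364,154) to (362,184), and the fin is at about (369,163).

```bash
cat > h.py <<'E'
import numpy as np
from bench import optics,status
def ray(n,u,v,c=None):
    c=c or optics.get_calibration(n);E=np.array(c["extrinsics"]);f=200/np.tan(np.radians(c["vertical_fov"])/2)
    x,y=u-c["cx"],v-c["cy"]
    if n=="wrist":
        r=np.hypot(x,y);t=r/f;s=np.sin(t)/max(r,1e-9);d=np.array([x*s,-y*s,-np.cos(t)])
    else: d=np.array([x/f,-y/f,-1.])
    d=E[:3,:3]@d;return E[:3,3],d/np.linalg.norm(d)
def onz(n,u,v,z,c=None):
    o,d=ray(n,u,v,c);return o+d*(z-o[2])/d[2]
def tri(rays):
    A=sum(np.eye(3)-np.outer(d,d) for o,d in rays);b=sum((np.eye(3)-np.outer(d,d))@o for o,d in rays);return np.linalg.solve(A,b)
def fit(L,W):
    L=np.array(L);W=np.array(W)[:,:2];lm,wm=L.mean(0),W.mean(0);l=L-lm;w=W-wm
    a=np.arctan2((l[:,0]*w[:,1]-l[:,1]*w[:,0]).sum(),(l*w).sum())
    R=np.array([[np.cos(a),-np.sin(a)],[np.sin(a),np.cos(a)]]);return wm-R@lm,a,np.abs((l@R.T)-w).max()
E
python3 - <<'E'
from h import *
np.set_printoptions(precision=4,suppress=True)
L=[(-.06,.1),(.06,.1),(.06,-.1),(-.06,-.1)]
S=[(285,212.3),(263.7,254.7),(183.3,227.3),(209,189)];D=[(295,157.5),(261.8,145),(303.8,118),(334.5,130)]
WS=[onz("scene",*p,.225) for p in S];WD=[onz("side",*p,.225) for p in D]
print(fit(L,WS),fit(L,WD),fit(L+L,WS+WD))
t,a,_=fit(L+L,WS+WD);R=np.array([[np.cos(a),-np.sin(a)],[np.sin(a),np.cos(a)]])
C=[(0,0),(-.072,0),(-.072,-.196),(0,-.196)]
CS=[onz("scene",*p,.223) for p in[(285.7,210.7),(299.3,189),(229.3,162.3),(215,181.7)]]
CD=[onz("side",*p,.223) for p in[(296.2,158),(315,167.5),(358.8,140.5),(338.8,132)]]
print(fit(C,CS),fit(C,CD));tc,ac,_=fit(C+C,CS+CD);print("cover angle",a-ac,"hinge by box",t+R@[-.062,.1])
th=a-ac
Rc=np.array([[np.cos(ac),-np.sin(ac)],[np.sin(ac),np.cos(ac)]])
print("handle",t+R@[-.062,.1]+Rc@[-.112,-.165], "side z.205",onz("side",364.2,154.2,.205))
print("slide home",t+R@[-.115,-.01])
for n,p,z in[("scene",(180,184),0),("scene",(236,141),.071)]: print(onz(n,*p,z))
print("axis x dir",R[:,0],np.degrees(a))
E
```

```text
(array([ 0.7618, -0.1231]), np.float64(0.12589386821736542), np.float64(0.0026475586907725307)) (array([ 0.7539, -0.1275]), np.float64(0.13326562784809948), np.float64(0.004790309049522587)) (array([ 0.7578, -0.1253]), np.float64(0.12959847385006956), np.float64(0.007021177701123801))
(array([ 0.6861, -0.0345]), np.float64(0.03646036115293958), np.float64(0.0023639486520148495)) (array([ 0.6826, -0.0383]), np.float64(0.0434618910118904), np.float64(0.0032132480990768736))
cover angle 0.08966115279322177 hinge by box [ 0.6834 -0.0341]
handle [ 0.5781 -0.2035] side z.205 [ 0.5772 -0.2099  0.205 ]
slide home [ 0.6451 -0.15  ]
[ 0.6224 -0.4606  0.    ]
[ 0.4418 -0.3631  0.071 ]
axis x dir [0.9916 0.1292] 7.42544558294555
```

View pics/wrist0.png

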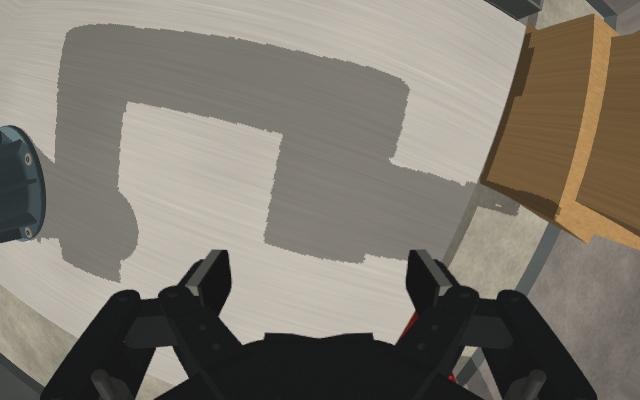

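The wrist picture shows only the empty shelf and the gripper, with no box in view yet. Next step: work out the move to above the cover handle.

```bash
cat >> h.py <<'E'
from scipy.spatial.transform import Rotation as Ro
def go(p,ydeg):
    """shift (mm) & yaw (deg) to put TCP at p with jaw axis (tool y) along world heading ydeg (mod 180)"""
    o=status.get_obs();q=o["eef_rot"];R=Ro.from_quat([*q[1:],q[0]]).as_matrix()
    s=R.T@(np.array(p)-o["eef_pos"])*1000
    cur=np.degrees(np.arctan2(R[1,1],R[0,1]));d=-(ydeg-cur)  # tool x is down
    d=(d+90)%180-90
    print("t",round(o["time_s"],2),"tcp",np.round(o["eef_pos"],4),"jaw",round(cur,1),"q",np.round(o["q"],2),"F",np.round(o["wrist_force"],1),"op",round(o["opening"],3))
    print("shift",np.round(s,1),"yaw",round(d,1),"or",round(d-180*np.sign(d),1))
E
python3 - <<'E'
from h import *
go((.575,-.205,.30),7.4-5.1+90)
o=status.get_obs();q=o["eef_rot"];print(Ro.from_quat([*q[1:],q[0]]).as_matrix().round(3))
E
```

```text
t 0.15 tcp [ 0.1867 -0.5434  0.2306] jaw -71.0 q [-1.45  0.18  1.61  0.    1.35 -0.21] F [-0.3  0.5 -0.3] op 1.0
shift [ -69.  -194.  -477.2] yaw 16.7 or -163.3
[[-0.     0.325 -0.946]
 [ 0.001 -0.946 -0.325]
 [-1.    -0.001 -0.   ]]
```

```bash
python3 -m jog '[-30,-20,-45,-8,100,-60,-40,-90,-16,100,-69,-60,-135,-24,100,-69,-80,-180,-32,100,-69,-95,-225,-40,100]'; python3 -c "
from h import *
go((.575,-.205,.30),92.3)"
```

```text
time_s: 0.65
eef_pos: [0.3614, -0.3864, 0.3011]
eef_rot: [0.35, 0.615, 0.349, -0.615]
wrist_force: [1.4, -0.8, 0.3]
opening: 0.997
t 0.65 tcp [ 0.3614 -0.3864  0.3011] jaw -30.8 q [-1.04  0.02  1.64  0.    1.48 -0.51] F [ 1.4 -0.8  0.3] op 0.997
shift [   1.    90.8 -265.1] yaw 56.9 or -123.1
```

```bash
python3 -m jog '[0,16,-45,-8,100,0,32,-90,-16,100,0,48,-140,-24,100,0,64,-185,-32,100,0,80,-230,-41,100]'; python3 -c "
from h import *
go((.575,-.205,.30),92.3)"
```

```text
time_s: 1.15
eef_pos: [0.5487, -0.23, 0.2999]
eef_rot: [0.541, 0.455, 0.541, -0.455]
wrist_force: [0.3, -0.5, 0.1]
opening: 0.998
t 1.15 tcp [ 0.5487 -0.23    0.2999] jaw 9.9 q [-0.6   0.18  1.47 -0.    1.49 -0.77] F [ 0.3 -0.5  0.1] op 0.998
shift [ -0.1  30.2 -20.2] yaw -82.4 or 97.6
```

```bash
python3 -m jog '[0,30,-20,-8,100,0,30,-20,-16,100,0,30,-20,-24,100,0,30,-20,-32,100,0,30,-20,-41,100]'; python3 -m jog '[0,0,0,-8,100,0,0,0,-16,100,0,0,0,-24,100,0,0,0,-32,100,0,0,0,-41,100]';python3 - <<'E'
from h import *
import cv2
go((.575,-.205,.30),92.3)
c=optics.get_calibration("wrist");im=optics.camera("wrist");cv2.imwrite("pics/w1.png",im[:,:,::-1])
import json;c["extrinsics"]=np.array(c["extrinsics"]).tolist();json.dump({k:c[k] for k in c},open("w1.json","w"));print(np.round(c["extrinsics"],3).tolist())
E
```

```text
time_s: 1.65
eef_pos: [0.5736, -0.2068, 0.2996]
eef_rot: [0.665, 0.239, 0.666, -0.239]
wrist_force: [-0.2, -0.0, 0.9]
opening: 1.001
time_s: 2.15
eef_pos: [0.5735, -0.207, 0.2997]
eef_rot: [0.707, -0.006, 0.707, 0.007]
wrist_force: [0.1, 0.1, -0.0]
opening: 0.998
t 2.15 tcp [ 0.5735 -0.207   0.2997] jaw 91.1 q [-0.54  0.21  1.43  0.    1.5  -2.13] F [ 0.1  0.1 -0. ] op 0.998
shift [-0.3  2.   1.5] yaw -1.2 or 178.8
[[-0.019, -0.962, -0.271, 0.505], [1.0, -0.018, -0.004, -0.208], [-0.001, -0.271, 0.963, 0.443], [0.0, 0.0, 0.0, 1.0]]
```

View pics/w1.png

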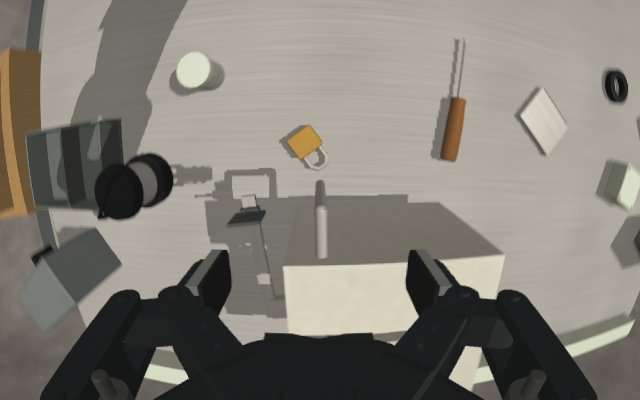

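The wrist picture shows the handle stub and bar at column 321, with the bar's top at about (321,207). The cover's front top edge runs from (285,266) to (504,255). The fin's dark face is at about (247,215), on the strip running to (275,315).

```bash
python3 - <<'E'
from h import *
import json
c=json.load(open("w1.json"))
for p,z in[((321.5,206),.205),((285,266),.223),((504,255),.223)]: print(p,onz("wrist",*p,z,c).round(4))
a,b=onz("wrist",285,266,.223,c),onz("wrist",504,255,.223,c);print("cover edge heading",np.degrees(np.arctan2(*(b-a)[[1,0]])),np.linalg.norm(b-a))
E
cd pics; python3 -c "
import cv2;im=cv2.imread('w1.png')[160:340,180:380];cv2.imwrite('w1c.png',cv2.resize(im,None,fx=3,fy=3,interpolation=2))"
```

```text
(321.5, 206) [ 0.5748 -0.2039  0.205 ]
(285, 266) [ 0.62   -0.2322  0.223 ]
(504, 255) [ 0.6128 -0.0385  0.223 ]
cover edge heading 92.13750673099247 0.1938048315918968
```

View pics/w1c.png

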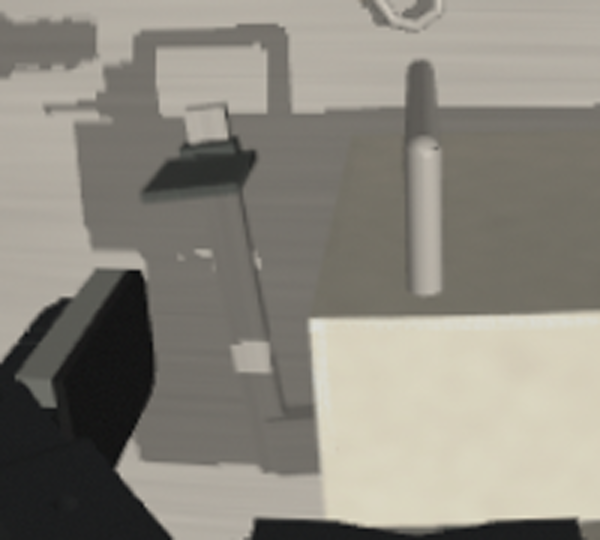

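```bash
python3 - <<'E'
from h import *
import json
c=json.load(open("w1.json"))
for p in[(227.3,225),(260.7,222.7)]: print(onz("wrist",*p,.143,c).round(4))
go((.578,-.2035,.168),92.2)
E
```

```text
[ 0.616  -0.3022  0.143 ]
[ 0.6123 -0.2656  0.143 ]
t 2.2 tcp [ 0.5735 -0.207   0.2997] jaw 91.5 q [-0.54  0.21  1.43  0.    1.5  -2.14] F [-0.5  0.6  0.4] op 0.998
shift [131.7   3.4   4.7] yaw -0.7 or 179.3
```

```bash
python3 -m jog '[0,3,5,0,100,35,3,5,0,100,70,3,5,0,100,100,3,5,0,100,131,3,5,0,100]'; python3 -m jog '[0,0,0,0,60,0,0,0,0,0,0,0,0,0,0,0,0,0,0,0,0,0,0,0,0]';  python3 -c "
from h import *
go((.578,-.2035,.168),92.2)"
```

```text
time_s: 2.7
eef_pos: [0.5788, -0.2037, 0.1678]
eef_rot: [0.707, -0.003, 0.707, 0.003]
wrist_force: [1.0, -0.2, -0.1]
opening: 0.999
time_s: 3.2
eef_pos: [0.5795, -0.2045, 0.1709]
eef_rot: [0.708, -0.005, 0.706, 0.004]
wrist_force: [-0.5, -0.2, -0.6]
opening: 0.14
t 3.2 tcp [ 0.5795 -0.2045  0.1709] jaw 90.7 q [-0.53  0.32  1.56  0.    1.26 -2.12] F [-0.5 -0.2 -0.6] op 0.14
shift [ 2.9  1.1 -1.5] yaw -1.5 or 178.5
```

```bash
python3 -m jog '[0,8,-11,4,0,0,17,-22,8,0,0,27,-32,12,0,0,37,-41,16,0,0,48,-50,20,0]'; cat > arc.py <<'E'
from h import *
H=np.array([.683,-.034]);o=status.get_obs();p=o["eef_pos"][:2]-H
print("r",np.linalg.norm(p).round(4),"phi open",round((-116.8-np.degrees(np.arctan2(p[1],p[0])))%360,1),"M",np.round(o["torque"],2))
go((*(H+p*.1994/np.linalg.norm(p)),.17),np.degrees(np.arctan2(p[1],p[0]))+124.2+90)
E
python3 arc.py
```

```text
time_s: 3.7
eef_pos: [0.5278, -0.1583, 0.1709]
eef_rot: [0.698, 0.118, 0.696, -0.121]
wrist_force: [-2.8, -3.2, 4.2]
opening: 0.099
r 0.1989 phi open 24.5 M [-0.58  0.38 -0.03]
t 3.7 tcp [ 0.5278 -0.1583  0.1709] jaw 70.5 q [-0.51  0.19  1.73 -0.    1.22 -1.74] F [-2.8 -3.2  4.2] op 0.099
shift [ 0.9 -0.4 -0.3] yaw -2.4 or 177.6
```

```bash
for i in 1; do python3 -m jog '[0,8,-11,3,0,0,17,-22,6,0,0,27,-32,10,0,0,37,-41,14,0,0,48,-50,18,0]'; done; python3 arc.py;  python3 -m jog '[0,8,-11,4,0,0,17,-22,8,0,0,27,-32,12,0,0,37,-41,16,0,0,48,-50,20,0]';python3 arc.py
```

```text
time_s: 4.2
eef_pos: [0.4955, -0.0968, 0.1709]
eef_rot: [0.669, 0.226, 0.67, -0.229]
wrist_force: [-8.0, -6.4, 7.7]
opening: 0.102
r 0.1977 phi open 44.7 M [-0.78  1.05 -0.4 ]
t 4.2 tcp [ 0.4955 -0.0968  0.1709] jaw 52.5 q [-0.43  0.09  1.84 -0.    1.21 -1.34] F [-8.  -6.4  7.7] op 0.102
shift [ 0.9 -1.4 -0.9] yaw -0.2 or 179.8
time_s: 4.7
eef_pos: [0.4864, -0.0271, 0.1709]
eef_rot: [0.621, 0.34, 0.619, -0.341]
wrist_force: [2.1, -4.3, 1.8]
opening: 0.103
r 0.1967 phi open 65.2 M [-0.51 -0.24 -0.47]
t 4.7 tcp [ 0.4864 -0.0271  0.1709] jaw 32.5 q [-0.3   0.05  1.88 -0.    1.21 -0.87] F [ 2.1 -4.3  1.8] op 0.103
shift [ 0.9 -2.2 -1.5] yaw 0.3 or -179.7
```

```bash
python3 -m jog '[0,8,-11,4,0,0,16,-22,8,0,0,26,-32,12,0,0,36,-41,16,0,0,47,-50,20,0]';python3 arc.py;python3 -m jog '[0,6,-8,3,0,0,12,-16,6,0,0,18,-24,9,0,0,27,-32,12,0,0,32,-36,14,0]';python3 arc.py
```

```text
time_s: 5.2
eef_pos: [0.5016, 0.0398, 0.1709]
eef_rot: [0.554, 0.444, 0.549, -0.442]
wrist_force: [12.5, -8.6, -6.9]
opening: 0.098
r 0.1959 phi open 85.3 M [-1.19 -1.55 -0.29]
t 5.2 tcp [0.5016 0.0398 0.1709] jaw 12.5 q [-0.16  0.08  1.85 -0.    1.2  -0.37] F [12.5 -8.6 -6.9] op 0.098
shift [ 0.9 -2.9 -2. ] yaw 0.4 or -179.6
time_s: 5.7
eef_pos: [0.5252, 0.0814, 0.1709]
eef_rot: [0.496, 0.507, 0.491, -0.505]
wrist_force: [8.0, -8.6, -2.0]
opening: 0.103
r 0.1955 phi open 99.4 M [-1.28 -0.85 -0.2 ]
t 5.7 tcp [0.5252 0.0814 0.1709] jaw -1.5 q [-0.07  0.14  1.78 -0.    1.21 -0.04] F [ 8.  -8.6 -2. ] op 0.103
shift [ 0.9 -3.2 -2.2] yaw 0.5 or -179.5
```

```bash
python3 -m jog '[0,0,0,0,50,0,0,0,0,100,0,0,0,0,100,0,0,0,0,100,0,0,0,0,100]';python3 -m jog '[-30,0,0,0,100,-70,0,0,0,100,-110,0,0,0,100,-140,0,0,0,100,-140,0,0,8,100]'; python3 -c "
from h import *
go((.60,-.15,.31),-172.6)"
```

```text
time_s: 6.2
eef_pos: [0.5215, 0.0832, 0.1692]
eef_rot: [0.494, 0.505, 0.495, -0.505]
wrist_force: [0.5, 0.3, -0.7]
opening: 0.934
time_s: 6.7
eef_pos: [0.524, 0.0831, 0.3149]
eef_rot: [0.46, 0.541, 0.455, -0.537]
wrist_force: [0.2, 0.1, 0.4]
opening: 1.001
t 6.7 tcp [0.524  0.0831 0.3149] jaw -9.3 q [-0.07  0.01  1.62  0.    1.5   0.1 ] F [0.2 0.1 0.4] op 1.001
shift [  5.7 112.8 217.7] yaw -16.7 or 163.3
```

```bash
python3 -m jog '[0,22,43,8,100,0,44,86,16,100,0,66,130,24,100,0,88,173,32,100,5,112,217,41,100]'; for i in 1 2; do python3 -m jog '[0,0,0,8,100,0,0,0,16,100,0,0,0,24,100,0,0,0,32,100,0,0,0,41,100]'; done >/dev/null; python3 -m jog '[0,0,0,8,100,0,0,0,16,100,0,0,0,24,100,0,0,0,32,100,0,0,0,40,100]'; python3 - <<'E'
from h import *
import cv2,json
go((.60,-.15,.31),-172.6)
c=optics.get_calibration("wrist");im=optics.camera("wrist");cv2.imwrite("pics/w2.png",im[:,:,::-1])
c["extrinsics"]=np.array(c["extrinsics"]).tolist();json.dump(c,open("w2.json","w"))
E
```

```text
time_s: 7.2
eef_pos: [0.5977, -0.1506, 0.305]
eef_rot: [0.241, 0.665, 0.24, -0.664]
wrist_force: [0.2, 0.0, 0.4]
opening: 1.003
time_s: 8.7
eef_pos: [0.597, -0.1486, 0.3041]
eef_rot: [0.461, -0.536, 0.461, 0.536]
wrist_force: [0.8, -0.0, 1.2]
opening: 1.003
t 8.7 tcp [ 0.597  -0.1486  0.3041] jaw -171.4 q [-0.44  0.22  1.41  0.    1.51  2.55] F [ 0.8 -0.   1.2] op 1.003
shift [-5.9 -2.7 -1.8] yaw 1.2 or -178.8
```

View pics/w2.png

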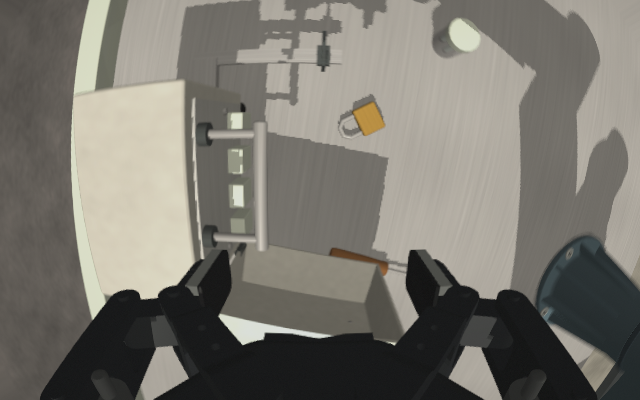

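The wrist picture shows the cover open and the bar running from (260,123) to (262,249). The fin is seen nearly edge-on at column 323, rows 30 to 72.

```bash
python3 - <<'E'
from h import *
import json
c=json.load(open("w2.json"))
a=onz("wrist",260,124,.2,c);b=onz("wrist",262,249,.2,c);print(a,b,np.linalg.norm(a-b),np.degrees(np.arctan2(*(b-a)[[1,0]]))-90)
m=(a+b)/2;print("mid",m)
d=np.array([np.cos(.1296),np.sin(.1296)])
for z in(.143,.11):
  for p in((323,33),(323,70)): w=onz("wrist",*p,z,c);print(z,p,w,"fwd of bar along box -x mm",1000*(m-w)[:2]@d)
go((*m[:2],.25),-172.6);go((*m[:2],.181),-172.6)
E
cd pics; python3 -c "
import cv2;im=cv2.imread('w2.png')[10:140,190:360];cv2.imwrite('w2c.png',cv2.resize(im,None,fx=4,fy=4,interpolation=2))"
```

```text
[ 0.65254101 -0.20449228  0.2       ] [ 0.63943496 -0.0974488   0.2       ] 0.10784282564395181 6.980363395682687
mid [ 0.64598798 -0.15097054  0.2       ]
0.143 (323, 33) [ 0.61542445 -0.30080624  0.143     ] fwd of bar along box -x mm 49.671610481264636
0.143 (323, 70) [ 0.60973355 -0.26311806  0.143     ] fwd of bar along box -x mm 50.4440599518311
0.11 (323, 33) [ 0.61632434 -0.31003426  0.11      ] fwd of bar along box -x mm 49.971871635525794
0.11 (323, 70) [ 0.61001618 -0.26825827  0.11      ] fwd of bar along box -x mm 50.82810414086522
t 8.75 tcp [ 0.5971 -0.1486  0.3041] jaw -171.8 q [-0.44  0.22  1.41  0.    1.51  2.56] F [ 0.1  0.4 -0.2] op 0.999
shift [ 54.  -48.1  -9.4] yaw 0.8 or -179.2
t 8.75 tcp [ 0.5971 -0.1486  0.3041] jaw -171.8 q [-0.44  0.22  1.41  0.    1.51  2.56] F [ 0.1  0.4 -0.2] op 0.999
shift [123.  -48.1  -9.4] yaw 0.8 or -179.2
```

View pics/w2c.png

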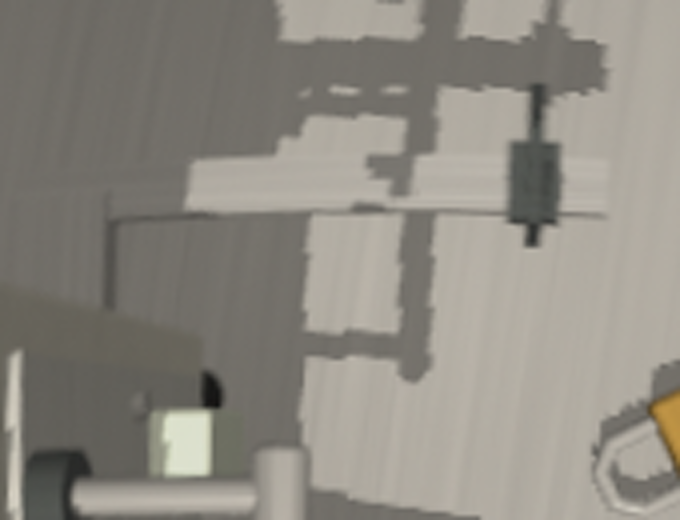

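The crop puts the fin's ends at (324.5,31) and (323,71.5), which is about 50 mm forward of the bar's home line. Now I'll grip the bar.

```bash
python3 -m jog '[0,-25,-5,1,55,0,-48,-9,1,55,0,-48,-9,1,55,30,-48,-9,1,55,55,-48,-9,1,55]';python3 -m jog '[20,0,0,0,55,40,0,0,0,55,60,0,0,0,55,68,0,0,0,55,68,0,0,0,55]'; python3 -c "
from h import *
go((.646,-.151,.181),-172.8)"
```

```text
time_s: 9.25
eef_pos: [0.6458, -0.1501, 0.2487]
eef_rot: [-0.463, 0.534, -0.463, -0.534]
wrist_force: [-0.4, 0.0, -0.3]
opening: 0.551
time_s: 9.75
eef_pos: [0.6448, -0.1497, 0.1798]
eef_rot: [0.463, -0.533, 0.464, 0.535]
wrist_force: [-1.1, -0.0, 0.2]
opening: 0.555
t 9.75 tcp [ 0.6448 -0.1497  0.1798] jaw -172.0 q [-0.41  0.42  1.42 -0.    1.31  2.59] F [-1.1 -0.   0.2] op 0.555
shift [-1.2 -1.  -1.4] yaw 0.8 or -179.2
```

```bash
python3 -m jog '[0,0,0,0,0,0,0,0,0,0,0,0,0,0,0,0,0,0,0,0,0,0,0,0,0]'; python3 -c "
from h import *
go((.646,-.151,.181),-172.8)";python3 -m jog '[0,8,0,0,0,0,18,0,0,0,0,28,0,0,0,0,38,0,0,0,0,46,0,0,0]';python3 -m jog '[0,0,0,0,0,0,0,0,0,0,0,0,0,0,0,0,0,0,0,0,0,0,0,0,0]'; python3 - <<'E'
from h import *
import cv2,json
go((.60,-.15,.181),-172.8)
c=optics.get_calibration("wrist");im=optics.camera("wrist");cv2.imwrite("pics/w3.png",im[:,:,::-1])
c["extrinsics"]=np.array(c["extrinsics"]).tolist();json.dump(c,open("w3.json","w"))
E
```

```text
time_s: 10.25
eef_pos: [0.6462, -0.1505, 0.1829]
eef_rot: [-0.464, 0.534, -0.464, -0.533]
wrist_force: [-4.3, 0.7, 7.5]
opening: 0.116
t 10.25 tcp [ 0.6462 -0.1505  0.1829] jaw -172.0 q [-0.41  0.41  1.41 -0.    1.31  2.6 ] F [-4.3  0.7  7.5] op 0.116
shift [ 1.9  0.3 -0.5] yaw 0.8 or -179.2
time_s: 10.75
eef_pos: [0.6029, -0.1561, 0.183]
eef_rot: [-0.466, 0.536, -0.462, -0.531]
wrist_force: [10.1, 2.8, 1.2]
opening: 0.115
time_s: 11.25
eef_pos: [0.6032, -0.1561, 0.1829]
eef_rot: [-0.466, 0.536, -0.462, -0.531]
wrist_force: [9.4, 2.8, 1.4]
opening: 0.114
t 11.25 tcp [ 0.6032 -0.1561  0.1829] jaw -172.0 q [-0.44  0.32  1.53  0.    1.28  2.56] F [9.4 2.8 1.4] op 0.114
shift [1.9 2.3 6.5] yaw 0.8 or -179.2
```

View pics/w3.png

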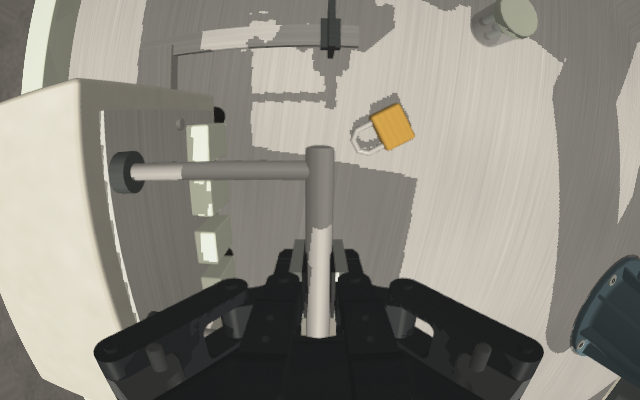

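The bar is gripped, with its axis at about column 320. The fin runs along about column 331, rows 0 to 58. Next, a sub-pixel measurement of both.

```bash
python3 - <<'E'
from h import *
import json,cv2
c=json.load(open("w3.json"));g=cv2.cvtColor(cv2.imread("pics/w3.png"),6).astype(int)
for r in(2,6,10,52,54,56): x=np.arange(322,342);print(r,g[r,322:342])
d=np.array([np.cos(.1296),np.sin(.1296)]);n=[-d[1],d[0]]
for r in(160,190,215):print(r,g[r,300:340])
for p,z in[((330.5,6),.143),((331,54),.143),((320,152),.2),((319.5,180),.2),((319.5,210),.2)]:
    w=onz("wrist",*p,z,c)[:2]-np.array([.646,-.151]);print(p,"fwd mm",-1000*w@d,"lat",1000*w@n)
E
```

```text
2 [125 125 126 124 123 123  72  65  67  66  66  66  66  86 114 126 123 120
 121 123]
6 [124 126 126 123 123 123  66  61  67  66  66  66  65  93 118 124 121 120
 123 126]
10 [125 126 123 124 124 107  66  62  66  67  67  66  68  88 115 123 120 122
 125 124]
52 [127 128 129 130 119  89  38  39  39  40  38  51 106 127 129 128 124 124
 130 128]
54 [128 128 130 131 120  89  38  39  39  38  39  69 109 128 128 128 123 127
 130 129]
56 [127 128 131 131 119  91  39  39  40  38  39 104 125 128 128 126 124 128
 129 127]
160 [115 116 114 112 111  95  88  94  95  98 102 106 108 111 112 114 117 119
 123 126 129 129 130 131 133 134 134 135 133 131 128 125 124 114 155 185
 191 193 189 194]
190 [126 126 127 128 127  99  89  95  97  99 102 106 109 111 113 115 117 120
 124 126 128 129 130 132 132 134 134 133 131 128 126 123 117 112 118 128
 130 129 129 128]
215 [127 128 132 134 133 102  88  95  97  99 103 107 110 111 113 115 117 121
 124 127 128 129 131 132 133 134 134 131 128 126 123 121 108 121 129 129
 130 128 128 129]
(330.5, 6) fwd mm 48.80377747477295 lat -136.6920835739741
(331, 54) fwd mm 49.27464969730982 lat -105.77674969699193
(320, 152) fwd mm 43.51318959143891 lat -53.308675164747385
(319.5, 180) fwd mm 43.430668604189826 lat -41.60845062258451
(319.5, 210) fwd mm 43.56944835320904 lat -28.584049988599826
```

```bash
python3 -m jog '[0,2,0,0,0,0,4,0,0,0,0,6,0,0,0,0,6,0,0,0,0,6,0,0,0]';python3 -m jog '[0,0,0,0,0,0,0,0,0,0,0,0,0,0,0,0,0,0,0,0,0,0,0,0,0]'; python3 - <<'E'
from h import *
import cv2,json
go((.60,-.15,.181),-172.8)
c=optics.get_calibration("wrist");im=optics.camera("wrist");cv2.imwrite("pics/w4.png",im[:,:,::-1])
g=cv2.cvtColor(im,cv2.COLOR_RGB2GRAY).astype(int)
d=np.array([np.cos(.1296),np.sin(.1296)]);n=[-d[1],d[0]]
for r in(2,8,50,56,60):print(r,g[r,310:336])
for r in(160,190):print(r,g[r,300:340])
for p,z in[((320,2),.143),((320,8),.143),((321,2),.143),((320,54),.11),((320,152),.2),((319.5,190),.2)]:
    w=onz("wrist",*p,z,c)[:2]-np.array([.646,-.151]);print(p,"fwd mm",-1000*w@d,"lat",1000*w@n)
cv2.imwrite("pics/side4.png",np.vstack([cv2.resize(im[:120,220:440],None,fx=3,fy=2.3)[:,:,::-1],cv2.resize(optics.camera("scene")[90:270,130:350],None,fx=3,fy=1.8)[:,:,::-1]]))
E
```

```text
time_s: 11.8
eef_pos: [0.5974, -0.1568, 0.1829]
eef_rot: [-0.466, 0.536, -0.462, -0.531]
wrist_force: [9.8, 3.5, 0.7]
opening: 0.118
time_s: 12.3
eef_pos: [0.5974, -0.1568, 0.1829]
eef_rot: [-0.466, 0.536, -0.462, -0.531]
wrist_force: [9.5, 2.9, 1.8]
opening: 0.113
t 12.3 tcp [ 0.5974 -0.1568  0.1829] jaw -172.0 q [-0.45  0.31  1.55  0.    1.27  2.55] F [9.5 2.9 1.8] op 0.113
shift [ 1.9 -3.5  6.4] yaw 0.8 or -179.2
2 [124 123 125 125 124 126 125 124 117  89  66  67  67  67  66  68 124 131
 131 126 125 125 124 122 120 122]
8 [124 125 125 125 126 126 125 125 117  88  67  65  65  65  66  66 126 131
 126 126 126 125 122 120 122 124]
50 [196 194 174 120 110 110 112 111  97  53  38  39  38  39  39  87 105 105
 107 105 105 107 123 124 126 128]
56 [196 191 133 126 127 127 127 128 116  79  38  39  40  39  71 108 127 128
 128 127 128 128 124 127 129 128]
60 [197 196 193 194 143 128 128 129 130 130 126 128 129 130 127 127 128 128
 128 129 130 125 125 128 128 127]
160 [111 113 112 111 108  92  88  94  96  99 102 106 108 110 112 114 116 119
 123 126 128 129 130 131 132 134 135 134 132 130 128 126 124 113 166 198
 197 199 196 195]
190 [130 132 131 129 130 100  89  95  97  99 102 106 109 111 113 115 117 120
 124 128 128 129 130 131 132 134 134 132 130 128 125 123 117 114 120 127
 127 125 127 127]
(320, 2) fwd mm 48.35881049214415 lat -139.29915976838507
(320, 8) fwd mm 48.39458250108496 lat -135.22928429563336
(321, 2) fwd mm 48.95128523279492 lat -139.3049403549867
(320, 54) fwd mm 48.51075315766014 lat -112.60703538013466
(320, 152) fwd mm 49.32890564550846 lat -53.30398141774655
(319.5, 190) fwd mm 49.29231822257328 lat -37.33144180417614
```

View pics/side4.png

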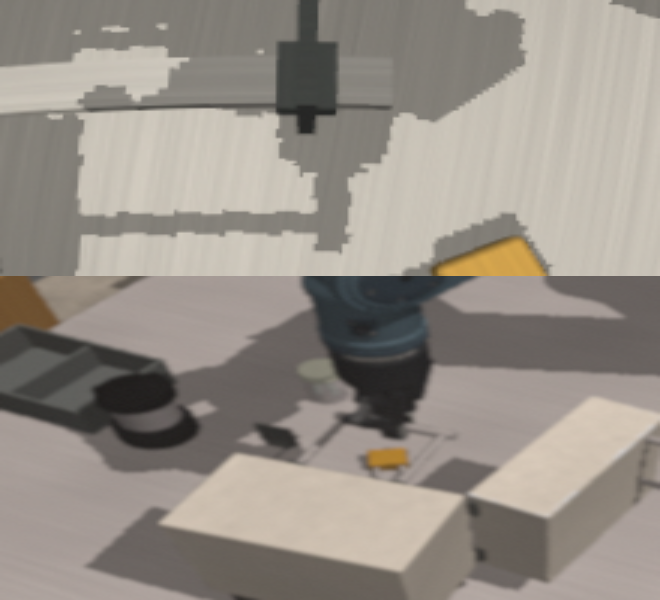

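The wrist view puts the fin about 0.7 mm farther out than the bar. The scene view shows the cover open and the bystanders where they were. I'll trim by that amount, recheck and hand in.

```bash
python3 -m jog '[0,0.7,0,0,0,0,0.7,0,0,0,0,0.7,0,0,0,0,0.7,0,0,0,0,0.7,0,0,0]'; python3 - <<'E'
from h import *
from bench import hand_in
go((.597,-.157,.183),-172.6);d=np.array([.9916,.1292]);print("bar fwd mm",1000*(np.array([.6462,-.1505])-status.get_obs()["eef_pos"][:2])@d)
print(hand_in())
E
```

```text
time_s: 12.9
eef_pos: [0.5968, -0.1569, 0.183]
eef_rot: [-0.466, 0.536, -0.462, -0.531]
wrist_force: [9.0, 3.3, 0.8]
opening: 0.112
t 12.9 tcp [ 0.5968 -0.1569  0.183 ] jaw -172.0 q [-0.45  0.31  1.55  0.    1.27  2.55] F [9.  3.3 0.8] op 0.112
shift [-0.  -0.1 -0.1] yaw 0.6 or -179.4
bar fwd mm 49.7660455236916
the job is handed in; nothing more can be done
None
```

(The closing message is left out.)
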